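# Hang the bath brush on the carousel's free hook

### The arm

A 7-joint arm with a two-finger parallel gripper is mounted at the origin on the work surface. World frame = base frame: x ahead of the robot, y to its left, z up, the work surface at z = 0. Lengths are in mm, angles in rad, forces in N, time in s.
With the tool pointing down it reaches from about 350 to 900 mm from the base axis. Payload 7.2 kg.
Tool frame: the origin (TCP) lies midway between the tips of the shut fingers; the grasp point (between the pads) lies 19 mm behind it; z points along the fingers, y is the line along which they close (so a half turn about z gives the same grasp; the last joint's range is limited). The gripper opens to 88 mm and grips with 3 to 60 N. Pads are 20 mm wide; open, the fingers measure 115 mm over their backs; the gripper's body (75 mm by 178 mm) begins 61 mm behind the grasp point.
Start: joints at [-1.258, 0.411, -0.013, 1.596, 0.006, 1.134, -0.082], TCP at [232.299, 580.229, 222.653] pointing down, gripper open.
Joint ranges: [-2.95, 2.95], [-0.29, 1.99], [-1.47, 1.44], [0.14, 2.54], [-1.03, 4.17], [0.13, 1.85], [-2.86, 2.86]. Speed limits (rad/s): [2.39, 2.39, 3.01, 3.01, 3.14, 3.14, 3.14].

### API

Orientations are given as a unit quaternion [w, x, y, z].
In Python, from cell import sense, viewer, job, finder gives the robot as it stands.
- The arm moves only by the tool drive_tool, never from a script. Its argument "increments" is a list of rows, each a list of 3 entries, a list of its own where there are three numbers: the opening, from -1 (shut) to 1 (fully open), then the shift along the world's x, y, z in m, then the turn about the world's z in units of 5 degrees (1.0 is 5 degrees). In form: [[gripper, [x, y, z], twist], ...]. A call has 1 to 5 rows; each row shifts and turns the commanded pose from where the row before left it; what a row does not reach is not made up. A row lasts 1/12 s, in which the tool goes at most 41.7 mm and 7.16 degrees, less where a joint would pass 70% of its speed; a pose out of reach is approached as far as the arm can. A call with a gripper value outside its range is refused whole. The fingers move at their own pace and stop on an object; "grip_force" is the grip in N (left out, the last holds). Time passes only in rows, so rows that do not move let the fingers close. It gives the time, the measured TCP pose, the force, the opening and the grip force at its end, in the units of the state.
- sense(): the state, without advancing time (a new reading comes with each control period).
- viewer.grab_frame(name): name is "side" or "top" or "wrist"; returns a dict with "frame" (384x512x3 uint8, red, green, blue), "z_map" (384x512 float32, mm along the optical axis (not along the pixel's ray), 0 where there is no reading), "camera_matrix" (3x3 intrinsics, pixels), "rvec" (rotation vector, rad) and "tvec" (3), from world to camera coordinates, as OpenCV has them; the wrist camera has in their place "T_tool_cam" (4x4, takes a point from camera to tool coordinates, whose origin is the TCP and whose axes are the flange's). Camera axes: x right, y down, z forward; pixel columns grow to the right and rows downward; lengths in mm; the calibration is good to about 2 mm. A picture is of the moment at which its call begins: read the wrist's pose just before it.
- job.sign_off(): hands the job in; it is judged then, once.
Trained networks look in the newest picture that a camera, given by its name, has taken for a name from the list of things; names that differ only in an ending like _2 or _b are one class to them, and where a whole thing is asked for, a point or a joint stands for the part that bears it (a point fixed in the world has none). Each returns a list of dicts, best first, with "conf" (0 to 1); they miss things now and then, are a little off and sometimes report something else, mostly with a low value. They report only what shows in the picture. A call takes as long as a camera call. They do not tell look-alikes from the thing itself.
- finder.search_frame(camera, query): "bbox" ([left, top, right, bottom] as shares, 0 to 1, of the picture: columns of its width, rows of its height, round what is visible of it).
- finder.regions_of(camera, query): "pixels" (384x512 bool, what is visible of it) and "bbox" ([left, top, right, bottom] as shares, 0 to 1, of the picture: columns of its width, rows of its height, round what is visible of it).
The state is a dict: "clock": time; "qpos": joint angles; "qd": joint speeds; "joint_torque": joint torques, N m; "ee_pos": TCP position; "ee_rot": TCP orientation; "ft_force": force on the tool from outside, world axes, zero at the start; "wrist_torque": the same for the moment, N m; "gripper_width": opening from 0.0 (shut) to 1.0 (fully open); "grasp_force": force on a finger pad.
Only numpy, scipy, OpenCV 4.12 (cv2) and the standard library are available. Lean on these libraries where they do the work, as an engineer would, in place of code of your own. Each camera call takes 0.05 s, during which the arm holds its last target. There are 200 camera calls.

### The job

Turn the accessory carousel counter-clockwise (seen from above) until you feel it bear firmly, but gently, on its stop, so that its free hook faces forward, and leave it there. Then take the bath brush with the steel eye and hang it on that hook, pushing the eye along past the spring catch until the catch has sprung up behind it and you feel it bear firmly on the hook's collar, and let go. Never press on the carousel or the hook with more than about 20 N, and leave everything else where it stands.

Things in the scene. Friction and masses are not known exactly. Their poses are not given: they have to be found in the camera images.
- rotor: Turning part of a steel and wood accessory carousel: four level steel hooks at right angles, 190 mm above the table. Three carry bath things fixed to them (brush, mirror, comb, at radius 65 mm, up to 72 mm wide, 125 mm down); the fourth is free. Origin: on the upright axis at table height; z up; the free hook points along its own -x. Round fixed wooden stand 170 mm across, 20 mm high.
- hub_top (a point): Top of the hub on the carousel's axis, 202 mm above the table; hub 40 mm across; no part is higher. The carousel stays where it is left: drag 0.22 N m (2.6 N at radius 85 mm). Turned counter-clockwise it meets a stiff rubber stop with the free hook pointing towards the robot's side (world -x), give or take 0.35 rad (differs each start, not measured: feel the force rise).
- hook_tip (a point): Outer end of the free hook, on the bar's axis, 97.5 mm from the carousel's axis, 190 mm above the table. The hook is a straight level round bar 7 mm thick. At the start it stands 0.7 to 1.5 rad clockwise of the stop. The stop yields about 5.5 N per mm at radius 85 mm; the carousel bears firmly on it when pushed there sideways with 8 N or more, drag included.
- hook_home (a point): Point on the free hook's axis, 64.5 mm from the carousel's axis: the eye's centre when fully home and centred. Home is against a rigid collar 16 mm across around the bar, 56 to 62 mm from the axis; the eye bears firmly on it from a push of 5 N (it hardly yields). Axes as the rotor's (-x outwards along the hook).
- gate (a joint): Spring catch on the free hook: a wire 2.4 mm thick hinged on top of the bar at radius 92 mm, sloping up and inwards like a barb to radius 72 mm, its end 11 mm above the bar's axis. 0: sprung up; 0.42: flat. An eye pushed inwards rides over it (some 2 to 8 N along the hook); it springs up behind the eye 2 to 3 mm before the collar.
- brush: Wooden bath brush to hang, loose, about 90 g, standing upright on its bristles: round head 54 mm across, 36 mm high; flat handle 24 mm wide (own y), 9 mm thick (own x), from 33 to 104 mm height; a round steel eye on top. Origin: centre of its underside, z up. Own x is the axis of the eye; either side may go on first.
- eye (a point): Centre of the brush's eye, 115 mm above its underside: a round steel ring in the plane of the handle, hole 12 mm across, wire 5 mm thick, 22 mm across outside. Hanging on the hook it sits about 2.5 mm below the hook's axis.
- pot_brush: Round scrubbing brush of the same head, 54 mm across and 98 mm high, standing on its bristles, its handle ending in a solid wooden ball instead of an eye (bystander; origin: centre of its underside).
- paper_roll: Upright white paper roll, 100 mm across, 100 mm high (bystander; origin: centre of its underside).
- soap_pump: White ceramic soap pump, 64 mm across, 162 mm high (bystander; origin: centre of its underside).
- tumbler: White ceramic tumbler, 72 mm across the rim, 90 mm high (bystander; origin: centre of its underside).
- jar: Glass jar with a wooden lid, 70 mm across, 85 mm high (bystander; origin: centre of its underside).
- soap_dish: White ceramic dish 90 x 120 x 12 mm with a bar of soap on it, 34 mm high (bystander; origin: centre of its underside).
- nail_brush: Wooden nail brush 40 x 85 mm, 30 mm high, bristles down (bystander; origin: centre of its underside).
Things that resemble listed ones, but are neither listed nor needed, are in the scene too. Leave any pink look-alike of the part that bears rotor alone.

How it is judged (in metres and radians):
On the way, in this order (a step that is already met when the one before it is completed fails the run):
1. the carousel bears on its stop (6 N or more at the buffer) (contact force between rotor_c0 and buffer_c0 above 6 N), for 0.15 s.
2. the brush is picked up by the fingers and lifted 30 mm (height (world z) of brush above 0.03 m and contact force between the fingers and brush above 1 N), for 0.2 s.
3. the eye, past the catch, is pressed home against the collar with 5 N or more (contact force between brush and rotor_c5 above 5 N and value of joint gate below 0.15 rad), for 0.1 s.
At the end, for the whole second after the job is handed in: The brush hangs at rest and upright (within 20 degrees) on the free hook, the centre of its eye within 10 mm of the hook's home point, the spring catch up behind it (below 0.15 rad), and the carousel still at its stop (within about 0.1 rad) (distance between eye and hook_home below 0.01 m and value of joint gate below 0.15 rad and angle between brush's own z axis and vertical below 0.35 rad and linear speed of brush below 0.05 m/s and contact force between brush and rotor above 0.2 N and horizontal distance between rotor_c0 and buffer_c0 below 0.019 m); the robot touches nothing.
It fails at once if the arm presses on the carousel with more than 25 N (contact force between any of the arm, the fingers and rotor above 25 N).
It fails at once if the brush is forced against the carousel with more than 22 N (contact force between brush and rotor above 22 N).
It fails at once if a bystander is shifted by more than 30 mm or knocked over ((distance of pot_brush from where it was at the start of the episode above 0.03 m or angle between pot_brush's own z axis and vertical above 0.5 rad) or (distance of paper_roll from where it was at the start of the episode above 0.03 m or angle between paper_roll's own z axis and vertical above 0.5 rad) or (distance of soap_pump from where it was at the start of the episode above 0.03 m or angle between soap_pump's own z axis and vertical above 0.5 rad) or (distance of tumbler from where it was at the start of the episode above 0.03 m or angle between tumbler's own z axis and vertical above 0.5 rad) or (distance of jar from where it was at the start of the episode above 0.03 m or angle between jar's own z axis and vertical above 0.5 rad) or (distance of soap_dish from where it was at the start of the episode above 0.03 m or angle between soap_dish's own z axis and vertical above 0.5 rad) or (distance of nail_brush from where it was at the start of the episode above 0.03 m or angle between nail_brush's own z axis and vertical above 0.5 rad)).
It also fails if it takes over 72 s, if anything falls off the work surface, if the arm or the gripper's body presses on something with over 40 N, if the wrist force passes 120 N, or if a joint passes its speed limit or range.

## Working session

There is one attempt and no reset: what is moved stays moved. The work goes in short steps, Python scripts to look and compute and a tool call to move; the robot and the scene stay as the last step left them, time stands still between calls to the robot, and variables do not carry over. Pictures are saved under pics/ and viewed, at most 10 in all, crops included, and the job is handed in when it is done.

Besides the shell and the picture viewer there is one more tool, called after ">>>" as a command line: name --argument value ..., lists and objects as JSON in quotes. drive_tool: Moves the arm, as the interface text tells. Its arguments: {"type":"object","properties":{"increments":{"type":"array"},"grip_force":{"type":"number"}},"required":["increments"]}

```bash
mkdir -p pics; ls
cat > h.py <<'E'
import numpy as np, cv2
from cell import sense, viewer, job, finder
def grab(n):
    f=viewer.grab_frame(n); f['n']=n; return f
def w2c(f):
    T=np.eye(4)
    if 'rvec' in f:
        T[:3,:3]=cv2.Rodrigues(np.array(f['rvec'],float))[0]; T[:3,3]=np.ravel(f['tvec'])
        return T
    s=f['s']; w,x,y,z=s['ee_rot']
    from scipy.spatial.transform import Rotation as R
    T[:3,:3]=R.from_quat([x,y,z,w]).as_matrix(); T[:3,3]=s['ee_pos']
    return np.linalg.inv(T@f['T_tool_cam'])
def cloud(f):
    z=f['z_map'].astype(float); K=np.array(f['camera_matrix'])
    v,u=np.mgrid[:z.shape[0],:z.shape[1]]
    p=np.stack([(u-K[0,2])/K[0,0]*z,(v-K[1,2])/K[1,1]*z,z],-1)
    T=np.linalg.inv(w2c(f)); p=p@T[:3,:3].T+T[:3,3]; p[z==0]=np.nan
    return p
def proj(f,P):
    T=w2c(f); c=T[:3,:3]@np.array(P,float)+T[:3,3]; q=np.array(f['camera_matrix'])@c
    return q[:2]/q[2]
E
python3 - <<'E'
from h import *
s=sense(); print({k:np.round(v,3) for k,v in s.items()})
for n in ['side','top']:
    f=grab(n); cv2.imwrite(f'pics/{n}0.png',f['frame'][...,::-1]); c=cloud(f); np.savez(f'{n}0.npz',c=c,**{k:f[k] for k in('frame','camera_matrix','rvec','tvec','z_map')})
    print(n,np.linalg.inv(w2c(f))[:3,3])
    for q in ['rotor','brush','pot_brush','paper_roll','soap_pump','tumbler','jar','soap_dish','nail_brush']:
        for r in finder.regions_of(n,q):
            if r['conf']<.3: continue
            m=r['pixels']; p=c[m]; vv,uu=np.nonzero(m)
            print(q,round(r['conf'],2),'px',uu.mean().round(),vv.mean().round(),np.nanmin(p,0).round(),np.nanmedian(p,0).round(),np.nanmax(p,0).round())
E
```

```text
pics
{'clock': np.float64(0.0), 'qpos': array([-1.258,  0.412, -0.013,  1.597,  0.006,  1.134, -0.082]), 'qd': array([ 0.001, -0.002, -0.   ,  0.002,  0.   , -0.002, -0.002]), 'joint_torque': array([ 0.0000e+00, -5.8795e+01,  6.4200e-01, -2.9108e+01, -5.4000e-02,
        1.8000e-02,  0.0000e+00]), 'ee_pos': array([232.146, 579.737, 221.819]), 'ee_rot': array([-0.   ,  0.189,  0.982, -0.001]), 'ft_force': array([ 0.359,  1.064, -0.485]), 'wrist_torque': array([-0.005, -0.009,  0.025]), 'grasp_force': np.float64(0.0), 'gripper_width': np.float64(1.003)}
side [ 464.51743682 -801.41448569  880.84350416]
rotor 0.81 px 278.0 183.0 [514. -70.  -3.] [593.  12. 131.] [746. 312. 207.]
rotor 0.63 px 207.0 234.0 [ 240. -270.   -2.] [ 378. -186.  168.] [468.  69. 206.]
pot_brush 0.67 px 323.0 276.0 [ 664. -298.   -2.] [ 685. -280.   33.] [ 720. -226.  101.]
pot_brush 0.44 px 277.0 183.0 [505. -70.  -3.] [591.  12. 134.] [717. 306. 206.]
paper_roll 0.97 px 230.0 147.0 [393. 272.  -1.] [449. 293.  79.] [498. 522. 106.]
paper_roll 0.32 px 278.0 183.0 [511. -70.  -3.] [592.  11. 137.] [691. 312. 207.
[... 936 characters left out ...]
[ 684. -263.   33.] [ 715. -245.  100.]
paper_roll 0.65 px 140.0 230.0 [398. 279.  -7.] [445. 323.  98.] [518. 410. 105.]
soap_pump 0.62 px 289.0 125.0 [ 735. -139.   -2.] [ 755. -105.  104.] [850. -78. 165.]
tumbler 0.88 px 145.0 261.0 [324. 272.  -5.] [360. 320.  45.] [400. 370.  94.]
tumbler 0.6 px 144.0 164.0 [619. 302.  -6.] [645. 330.  80.] [713. 396.  90.]
jar 0.83 px 144.0 163.0 [619. 302.  -2.] [647. 329.  82.] [684. 396.  90.]
soap_dish 0.72 px 393.0 255.0 [ 329. -482.    2.] [ 378. -414.   13.] [ 428. -354.   39.]
nail_brush 0.72 px 290.0 158.0 [ 660. -158.   -6.] [ 679. -113.   28.] [716. -70.  37.]
nail_brush 0.54 px 245.0 176.0 [499. -57.  -8.] [588.  26. 179.] [733. 113. 208.]
```

Run:
```python
import cv2
a=cv2.imread('pics/side0.png');b=cv2.imread('pics/top0.png')
import numpy as np
cv2.imwrite('pics/v1.png',cv2.resize(b[90:320,110:420],(800,594),interpolation=cv2.INTER_CUBIC))
cv2.imwrite('pics/v2.png',cv2.resize(a[110:350,130:430],(750,600),interpolation=cv2.INTER_CUBIC))
```

```text
(no output)
```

View pics/v1.png

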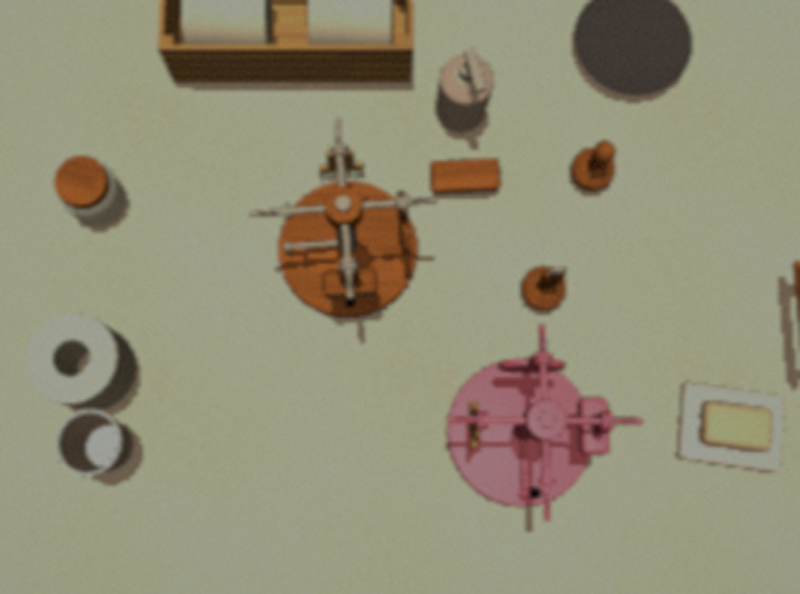

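View pics/v2.png

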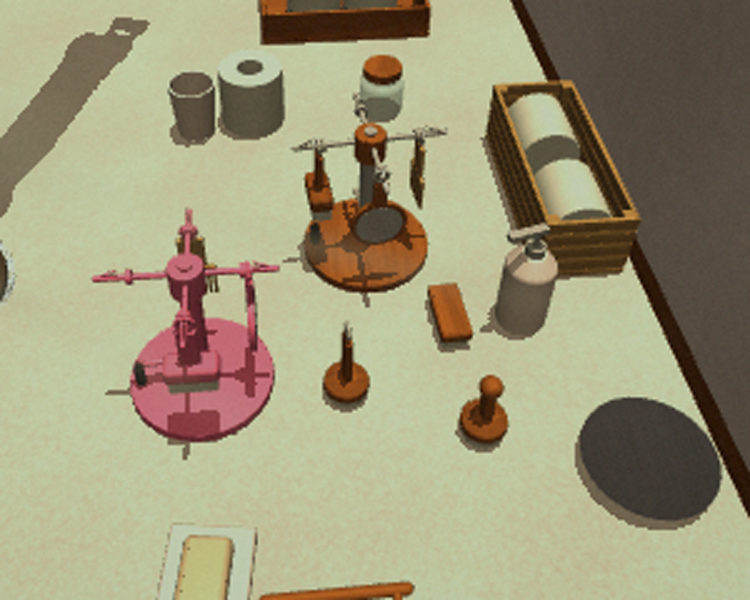

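The top crop v1 shows:
- the brown carousel, hub at about (342,203), with the free hook pointing left (+y), tip at about (252,212)
- the pink look-alike at (545,420), which I'll leave alone

Candidates for the brush:
- (545,288) in v1 / (346,370) in v2: standing, eye-like end
- (595,165) / (485,410): ball end, so pot_brush
- fixed brushes on the carousels

I choose (545,288) and will check it with a close wrist crop.

Run:
```python
import numpy as np, cv2
for n in ['top','side']:
    c=np.load(n+'0.npz')['c'].reshape(-1,3); c=c[~np.isnan(c[:,0])]
    m=(abs(c[:,0]-588)<130)&(abs(c[:,1]-15)<130)&(c[:,2]>180)
    p=c[m]; print(n,len(p),'zmax',np.percentile(p[:,2],99))
    h=p[p[:,2]>196]; (cx,cy),r=cv2.minEnclosingCircle(h[:,:2].astype(np.float32)); print('hub',cx,cy,r,np.median(h,0),len(h))
    cen=np.median(h[:,:2],0)
    d=p[:,:2]-cen; r=np.hypot(*d.T); a=np.degrees(np.arctan2(d[:,1],d[:,0]))
    for lo in range(-180,180,30):
        k=(r>35)&(a>=lo)&(a<lo+30)
        if k.sum()>3: print(lo,k.sum(),'rmax',r[k].max().round(1),'ang',np.median(a[k]).round(1),'z',np.median(p[k,2]).round(1))
    b=(abs(c[:,0]-535)<45)&(abs(c[:,1]+197)<45)
    q=c[b]
    for lo,hi in((15,45),(45,75),(75,104),(104,130)):
        k=q[(q[:,2]>lo)&(q[:,2]<hi)]
        if len(k)>3: print('brush',lo,len(k),k.min(0).round(),k.mean(0).round(1),k.max(0).round())
```

```text
top 553 zmax 206.34014343566975
hub 588.5397338867188 30.1547794342041 85.27610778808594 [592.11999632  30.47445308 200.53558184] 229
-180 70 rmax 96.3 ang -174.7 z 193.4
-120 7 rmax 66.6 ang -91.0 z 192.1
-90 71 rmax 97.0 ang -84.6 z 192.5
-30 8 rmax 68.4 ang -1.8 z 192.6
0 75 rmax 96.3 ang 4.7 z 192.8
60 7 rmax 61.8 ang 89.3 z 189.9
90 64 rmax 97.1 ang 94.5 z 192.5
150 7 rmax 66.2 ang 177.7 z 191.4
brush 15 191 [ 517. -228.   17.] [ 537.6 -199.1   29.7] [ 567. -176.   44.]
brush 45 17 [ 537. -211.   45.] [ 538.4 -199.4   62. ] [ 543. -191.   73.]
brush 75 26 [ 537. -214.   79.] [ 539.2 -200.4   94.6] [ 544. -191.  104.]
brush 104 20 [ 539. -211.  104.] [ 541.9 -202.5  117.2] [ 545. -193.  126.]
side 398 zmax 205.93406950462438
hub 594.108642578125 21.200410842895508 84.11007690429688 [594.64013179  22.41018034 201.29199112] 149
-180 49 rmax 96.2 ang -177.3 z 193.2
-120 11 rmax 62.9 ang -92.5 z 192.4
-90 45 rmax 92.2 ang -86.4 z 194.0
0 68 rmax 95.6 ang 7.5 z 192.7
90 36 rmax 99.0 ang 95.8 z 193.4
150 17 rmax 92.6 ang 178.3 z 194.0
brush 15 225 [ 516. -234.   15.] [ 541.4 -213.8   30.3] [ 568. -183.   44.]
brush 45 26 [ 538. -220.   49.] [ 541.4 -214.7   60.6] [ 546. -206.   74.]
brush 75 32 [ 538. -219.   77.] [ 541.1 -212.7   92.2] [ 546. -195.  104.]
brush 104 23 [ 538. -215.  104.] [ 542.1 -208.7  115.7] [ 545. -199.  126.]
```

>>> drive_tool --increments '[[-1, [0.022, -0.028, 0.008], 0], [-1, [0.022, -0.028, 0.008], 0], [-1, [0.022, -0.028, 0.008], 0], [-1, [0.022, -0.028, 0.008], 0], [-1, [0.022, -0.028, 0.008], 0]]'

```text
clock: 1.42
ee_pos: [343.1, 438.8, 263.1]
ee_rot: [0.0, 0.189, 0.982, 0.0]
ft_force: [1.1, 0.7, 1.1]
gripper_width: 0.655
grasp_force: 0.0
```

>>> drive_tool --increments '[[-1, [0.022, -0.028, 0.008], 1], [-1, [0.022, -0.028, 0.008], 1], [-1, [0.022, -0.028, 0.008], 1], [-1, [0.022, -0.028, 0.008], 1], [-1, [0.022, -0.028, 0.008], 0.4]]'

```text
clock: 1.83
ee_pos: [453.1, 298.6, 303.4]
ee_rot: [0.0, -0.004, 1.0, 0.0]
ft_force: [1.0, 0.3, 0.6]
gripper_width: 0.283
grasp_force: 0.0
```

>>> drive_tool --increments '[[-1, [0.022, -0.028, 0], 0], [-1, [0.022, -0.028, 0], 0], [-1, [0.022, -0.028, 0], 0], [-1, [0.02, -0.02, 0], 0], [-1, [0, 0, 0], 0]]'

```text
clock: 2.25
ee_pos: [542.0, 189.9, 302.8]
ee_rot: [0.001, 0.003, 1.0, -0.001]
ft_force: [0.0, -1.1, -1.0]
gripper_width: 0.009
grasp_force: 0.0
```

```bash
cat > w.py <<'E'
from h import *
def wrist(tag):
    s=sense(); f=grab('wrist'); f['s']=s
    cv2.imwrite(f'pics/{tag}.png',f['frame'][...,::-1]); return f,cloud(f)
E
python3 - <<'E'
from w import *
f,c=wrist('w1'); print(f['s']['ee_pos'],f['s']['ee_rot'],f['s']['ft_force'],np.round(f['T_tool_cam'],3),f['camera_matrix'])
print(proj(f,[591,28,202]))
np.save('w1c.npy',c)
E
```

```text
[541.96125356 189.94644849 302.78376627] [ 0.00107421  0.00250408  0.99999547 -0.00128086] [ 0.0050712  -1.12504438 -1.00216851] [[ 1.00000e-03 -9.61000e-01 -2.75000e-01  7.62550e+01]
 [ 1.00000e+00  0.00000e+00  0.00000e+00 -3.87000e-01]
 [-0.00000e+00 -2.75000e-01  9.61000e-01 -1.62029e+02]
 [ 0.00000e+00  0.00000e+00  0.00000e+00  1.00000e+00]] [[292.855848     0.         256.13614171]
 [  0.         292.855848   189.80646617]
 [  0.           0.           1.        ]]
[ 92.14827193 239.14928742]
```

View pics/w1.png

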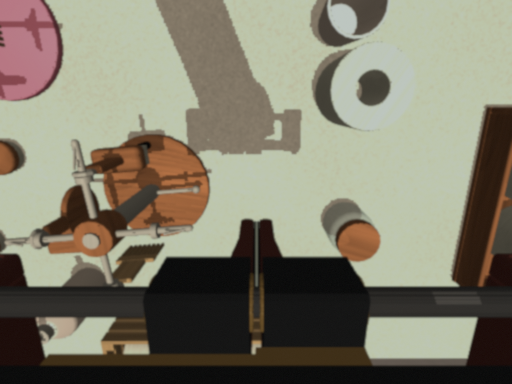

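The wrist view shows the hub at (91,240), the free hook pointing right (+y) with its tip near (190,229), and a grey bar near (195,190) that I need to check for height.

Run:
```python
import numpy as np, cv2
C=np.load('w1c.npy')
for v,u in((190,195),(189,180),(188,165),(240,91),(230,180),(232,160),(236,125)): print(u,v,C[v,u].round(1))
c=C.reshape(-1,3); c=c[~np.isnan(c[:,0])]
h=c[(np.hypot(c[:,0]-591,c[:,1]-28)<24)&(c[:,2]>198)&(c[:,2]<206)]; print('hub',len(h),h.mean(0),cv2.minEnclosingCircle(h[:,:2].astype(np.float32)))
p=c[(c[:,2]>184)&(c[:,2]<204)&(np.hypot(c[:,0]-591,c[:,1]-28)<115)]
d=p[:,:2]-[591,28]
k=(d[:,1]>65)&(abs(d[:,0])<30); q=p[k]; print('hook',len(q),q[:,1].max())
for lo in range(90,130,6):
    t=q[(q[:,1]>=lo)&(q[:,1]<lo+6)]
    if len(t): print(lo,len(t),t[:,0].min().round(1),np.median(t[:,0]).round(1),t[:,0].max().round(1),np.median(t[:,2]).round(1))
```

```text
195 190 [586.4  97.6  45.2]
180 189 [585.5  74.6  42.5]
165 188 [589.9  45.1  20.8]
91 240 [591.1  27.7 203.6]
180 230 [584.4 113.3 195.7]
160 232 [587.4  92.4 193.5]
125 236 [682.4 -39.5  -1.1]
hub 1179 [589.67712048  29.75597717 202.05679109] ((591.0179443359375, 28.442134857177734), 20.290311813354492)
hook 233 124.7959339773392
90 21 582.3 584.4 588.0 192.7
96 45 582.0 584.7 587.6 192.9
102 47 581.5 583.9 586.1 193.3
108 44 580.8 583.5 586.9 193.1
114 43 580.7 583.1 587.7 193.0
120 33 580.3 582.9 586.1 192.3
```

Run:
```python
import numpy as np, cv2
for n in ('side','top','w1'):
    if n=='w1': C=np.load('w1c.npy'); I=cv2.imread('pics/w1.png')[...,::-1]
    else: D=np.load(n+'0.npz'); C=D['c']; I=D['frame']
    d=C[...,:2]-[590.5,28.8]; r=np.hypot(d[...,0],d[...,1])
    m=(I.max(-1)<75)&(I.max(-1).astype(int)-I.min(-1)<25)&(r<95)&(r>35)&(C[...,2]>22)&(C[...,2]<75)
    p=C[m]; a=np.degrees(np.arctan2(p[:,1]-28.8,p[:,0]-590.5))%360
    print(n,m.sum())
    if m.sum(): print(np.c_[p,r[m],a].round(0)[::max(1,len(p)//14)].tolist())
    m=(r<85)&(r>30)&(C[...,2]>36)&(C[...,2]<52)&(np.degrees(np.arctan2(d[...,1],d[...,0]))>70)&(np.degrees(np.arctan2(d[...,1],d[...,0]))<120)
    p=C[m]; 
    if len(p): print('bar',len(p),p.min(0).round(),p.max(0).round(),np.median(p,0).round(1))
def wp(t,r=84,g=0):
    t=np.radians(t);u=np.array([np.cos(t),np.sin(t)]);nn=np.array([-u[1],u[0]])
    return [590.5,28.8]+r*u-nn*(3.5+10*abs(nn[0])+13.5*abs(nn[1])+g)
for t in [95]+list(range(100,205,5)): print(t,wp(t).round(1))
```

```text
side 22
[[522.0, 24.0, 51.0, 68.0, 184.0], [526.0, 25.0, 50.0, 65.0, 184.0], [519.0, 22.0, 48.0, 72.0, 185.0], [522.0, 23.0, 48.0, 69.0, 185.0], [525.0, 20.0, 50.0, 66.0, 187.0], [522.0, 20.0, 46.0, 69.0, 188.0], [525.0, 19.0, 46.0, 66.0, 188.0], [519.0, 22.0, 39.0, 72.0, 185.0], [522.0, 17.0, 44.0, 70.0, 190.0], [525.0, 19.0, 42.0, 66.0, 189.0], [528.0, 19.0, 41.0, 63.0, 189.0], [519.0, 23.0, 33.0, 72.0, 184.0], [522.0, 21.0, 35.0, 69.0, 187.0], [525.0, 19.0, 37.0, 66.0, 188.0], [529.0, 21.0, 35.0, 62.0, 187.0], [518.0, 22.0, 30.0, 72.0, 185.0], [522.0, 20.0, 31.0, 69.0, 187.0], [525.0, 17.0, 34.0, 67.0, 190.0], [528.0, 19.0, 32.0, 63.0, 189.0], [522.0, 18.0, 28.0, 70.0, 189.0], [525.0, 20.0, 27.0, 66.0, 188.0], [529.0, 23.0, 23.0, 62.0, 185.0]]
bar 13 [584.  73.  38.] [591.  99.  49.] [587.2  91.7  44.7]
top 7
[[524.0, 29.0, 50.0, 67.0, 180.0], [524.0, 23.0, 48.0, 67.0, 185.0], [522.0, 29.0, 46.0, 69.0, 180.0], [521.0, 23.0, 50.0, 70.0, 185.0], [518.0, 29.0, 48.0, 72.0, 180.0], [518.0, 26.0, 46.0, 72.0, 182.0], [519.0, 23.0, 41.0, 71.0, 185.0]]
bar 34 [584.  60.  39.] [594. 106.  4
[... 365 characters left out ...]
0.0], [519.0, 29.0, 38.0, 72.0, 180.0], [519.0, 30.0, 33.0, 71.0, 179.0], [520.0, 30.0, 37.0, 70.0, 179.0], [521.0, 31.0, 30.0, 69.0, 179.0], [522.0, 30.0, 35.0, 69.0, 179.0], [523.0, 30.0, 38.0, 68.0, 179.0], [524.0, 30.0, 30.0, 66.0, 179.0]]
bar 138 [580.  59.  39.] [591. 103.  48.] [586.3  85.1  42.5]
95 [597.8 113.8]
100 [591.4 114.2]
105 [584.8 114.2]
110 [578.2 113.7]
115 [571.6 112.7]
120 [564.9 111. ]
125 [558.2 108.8]
130 [551.7 105.9]
135 [545.3 102.4]
140 [539.2  98.3]
145 [533.3  93.6]
150 [527.8  88.3]
155 [522.8  82.4]
160 [518.3  76. ]
165 [514.3  69. ]
170 [511.   61.6]
175 [508.4  53.9]
180 [506.5  45.8]
185 [505.3  39.2]
190 [504.6  32.5]
195 [504.4  25.5]
200 [504.9  18.5]
```

>>> drive_tool --increments '[[-1, [0.024, -0.026, 0], 0], [-1, [0.024, -0.026, 0], 0], [-1, [0.024, -0.026, 0], 0], [-1, [0, 0, -0.03], 0], [-1, [0, 0, -0.03], 0]]'

```text
clock: 2.72
ee_pos: [612.1, 117.3, 243.3]
ee_rot: [0.002, -0.0, 1.0, 0.0]
ft_force: [0.9, 1.2, 0.5]
gripper_width: 0.004
grasp_force: 0.0
```

>>> drive_tool --increments '[[-1, [0, 0, -0.03], 0], [-1, [0, 0, -0.03], 0], [-1, [0, 0, 0], 0]]'

```text
clock: 2.97
ee_pos: [606.3, 119.2, 176.8]
ee_rot: [-0.005, -0.003, 1.0, -0.001]
ft_force: [-1.2, 0.6, -0.5]
gripper_width: 0.005
grasp_force: 0.0
```

>>> drive_tool --increments '[[-1, [-0.0085, -0.0054, 0], 0], [-1, [-0.0064, 0, 0], 0], [-1, [-0.0066, 0, 0], 0], [-1, [-0.0066, -0.0005, 0], 0], [-1, [-0.0066, -0.001, 0], 0]]'

```text
clock: 3.38
ee_pos: [576.3, 111.2, 184.8]
ee_rot: [0.002, -0.001, 1.0, 0.0]
ft_force: [4.5, -0.8, 1.1]
gripper_width: 0.007
grasp_force: 1.7
```

>>> drive_tool --increments '[[-1, [-0.0067, -0.0015, 0], 0], [-1, [-0.0067, -0.0022, 0], 0], [-1, [-0.0065, -0.0029, 0], 0], [-1, [-0.0064, -0.0035, 0], 0], [-1, [-0.0061, -0.0041, 0], 0]]'

```text
clock: 3.8
ee_pos: [542.6, 97.2, 182.8]
ee_rot: [0.0, -0.002, 1.0, 0.0]
ft_force: [3.8, -0.1, -0.1]
gripper_width: 0.003
grasp_force: 1.6
```

>>> drive_tool --increments '[[-1, [-0.006, -0.0045, -0.002], 0], [-1, [-0.006, -0.005, -0.002], 0], [-1, [-0.006, -0.0055, -0.001], 0], [-1, [-0.005, -0.006, -0.001], 0], [-1, [0, 0, 0], 0]]'

```text
clock: 4.22
ee_pos: [518.2, 74.5, 176.0]
ee_rot: [-0.001, -0.001, 1.0, -0.0]
ft_force: [0.1, -0.4, -0.0]
gripper_width: 0.01
grasp_force: 0.1
```

Run:
```python
from w import *
s=sense(); print(s['ee_pos'],s['ft_force'])
f=grab('top'); c=cloud(f).reshape(-1,3); c=c[~np.isnan(c[:,0])]
p=c[(c[:,2]>184)&(c[:,2]<204)]; d=p[:,:2]-[590.5,28.8]; r=np.hypot(*d.T); a=np.degrees(np.arctan2(d[:,1],d[:,0]))%360
for lo in range(0,360,10):
    k=(r>65)&(r<100)&(a>=lo)&(a<lo+10)
    if k.sum()>3: print(lo,k.sum(),np.median(a[k]).round(1))
```

```text
[518.21002734  74.5036291  176.02427351] [ 0.05836918 -0.44874102 -0.00649443]
240 19 248.2
250 10 250.7
330 17 338.2
340 19 341.1
```

>>> drive_tool --increments '[[-1, [-0.001, -0.0017, 0], 0], [-1, [-0.001, -0.0017, 0], 0], [-1, [-0.0009, -0.0017, 0], 0], [-1, [-0.0008, -0.0017, 0], 0], [-1, [-0.0008, -0.0017, 0], 0]]'

```text
clock: 4.68
ee_pos: [515.7, 67.7, 176.4]
ee_rot: [-0.0, -0.002, 1.0, 0.0]
ft_force: [1.0, 1.4, -1.6]
gripper_width: 0.008
grasp_force: 1.2
```

>>> drive_tool --increments '[[-1, [-0.0004, -0.0008, 0], 0], [-1, [-0.0004, -0.0008, 0], 0], [-1, [-0.0003, -0.0008, 0], 0]]'

```text
clock: 4.93
ee_pos: [514.6, 65.2, 176.6]
ee_rot: [0.0, -0.002, 1.0, 0.0]
ft_force: [1.4, 1.8, -1.5]
gripper_width: 0.003
grasp_force: 1.2
```

>>> drive_tool --increments '[[-1, [-0.0003, -0.0009, 0], 0], [-1, [-0.0003, -0.0009, 0], 0], [-1, [-0.0003, -0.0009, 0], 0]]'

```text
clock: 5.18
ee_pos: [513.7, 62.5, 176.7]
ee_rot: [0.0, -0.002, 1.0, 0.0]
ft_force: [2.0, 1.7, -2.0]
gripper_width: 0.005
grasp_force: 1.2
```

>>> drive_tool --increments '[[-1, [-0.0003, -0.0009, 0], 0], [-1, [-0.0003, -0.0009, 0], 0], [-1, [-0.0003, -0.0009, 0], 0]]'

```text
clock: 5.43
ee_pos: [512.8, 59.7, 176.7]
ee_rot: [0.0, -0.002, 1.0, 0.0]
ft_force: [2.3, 2.4, -1.6]
gripper_width: 0.004
grasp_force: 1.2
```

>>> drive_tool --increments '[[-1, [-0.0003, -0.0009, 0], 0], [-1, [-0.0003, -0.0009, 0], 0], [-1, [-0.0003, -0.0009, 0], 0]]'

```text
clock: 5.68
ee_pos: [512.0, 57.1, 176.7]
ee_rot: [0.0, -0.002, 1.0, 0.0]
ft_force: [2.0, 2.8, -0.7]
gripper_width: 0.005
grasp_force: 1.2
```

>>> drive_tool --increments '[[-1, [-0.0003, -0.0009, 0], 0], [-1, [-0.0003, -0.0009, 0], 0], [-1, [-0.0003, -0.0009, 0], 0]]'

```text
clock: 5.93
ee_pos: [511.1, 54.4, 176.7]
ee_rot: [0.0, -0.002, 1.0, 0.0]
ft_force: [1.8, 2.5, -0.7]
gripper_width: 0.005
grasp_force: 1.1
```

>>> drive_tool --increments '[[-1, [-0.0002, -0.0009, 0], 0], [-1, [-0.0002, -0.0009, 0], 0], [-1, [-0.0002, -0.0009, 0], 0]]'

```text
clock: 6.18
ee_pos: [510.4, 51.7, 176.7]
ee_rot: [0.0, -0.002, 1.0, 0.0]
ft_force: [0.8, 1.9, 0.2]
gripper_width: 0.005
grasp_force: 1.1
```

>>> drive_tool --increments '[[-1, [-0.0002, -0.0009, 0], 0], [-1, [-0.0002, -0.0009, 0], 0], [-1, [-0.0002, -0.0009, 0], 0]]'

```text
clock: 6.43
ee_pos: [510.2, 49.8, 176.8]
ee_rot: [0.0, -0.002, 1.0, 0.001]
ft_force: [3.7, 6.3, -0.0]
gripper_width: 0.004
grasp_force: 3.0
```

>>> drive_tool --increments '[[-1, [0, -0.0008, 0], 0], [-1, [0, -0.0006, 0], 0], [-1, [0, 0, 0], 0]]'

```text
clock: 6.68
ee_pos: [510.1, 49.2, 176.8]
ee_rot: [0.0, -0.002, 1.0, 0.001]
ft_force: [2.8, 6.8, -0.7]
gripper_width: 0.003
grasp_force: 3.4
```

>>> drive_tool --increments '[[-1, [0, -0.0015, 0], 0], [-1, [0, -0.0015, 0], 0]]'

```text
clock: 6.85
ee_pos: [510.0, 47.6, 176.8]
ee_rot: [0.0, -0.003, 1.0, 0.002]
ft_force: [2.2, 12.3, -0.7]
gripper_width: 0.009
grasp_force: 6.6
```

>>> drive_tool --increments '[[-1, [0, -0.0006, 0], 0], [-1, [0, 0, 0], 0], [-1, [0, 0, 0], 0]]'

```text
clock: 7.1
ee_pos: [510.0, 47.5, 176.8]
ee_rot: [0.0, -0.003, 1.0, 0.002]
ft_force: [2.6, 11.5, -0.0]
gripper_width: 0.007
grasp_force: 6.0
```

>>> drive_tool --increments '[[-1, [0, 0.01, 0], 0], [-1, [0, 0.012, 0], 0], [-1, [0, 0.005, 0.03], 0], [-1, [0, 0, 0.035], 0], [-1, [0.01, 0, 0.03], 0]]'

```text
clock: 7.52
ee_pos: [517.9, 71.2, 272.8]
ee_rot: [-0.001, -0.002, 1.0, -0.001]
ft_force: [1.4, -0.7, 0.2]
gripper_width: 0.006
grasp_force: 0.0
```

>>> drive_tool --increments '[[-1, [0.015, 0, 0.015], 0], [-1, [0, 0, 0], 0], [-1, [0, 0, 0], 0]]'

```text
clock: 7.77
ee_pos: [534.7, 71.0, 286.4]
ee_rot: [-0.0, -0.001, 1.0, -0.0]
ft_force: [-0.6, 0.2, 0.0]
gripper_width: 0.004
grasp_force: 0.0
```

Run:
```python
from w import *
f,C=wrist('w2'); print(f['s']['ee_pos'],f['s']['ft_force'])
c=C.reshape(-1,3); c=c[~np.isnan(c[:,0])]
hub=np.array([590.5,28.8]); 
h=c[(np.hypot(*(c[:,:2]-hub).T)<24)&(c[:,2]>198)&(c[:,2]<206)]
print('hub',len(h),h.mean(0),cv2.minEnclosingCircle(h[:,:2].astype(np.float32)))
p=c[(c[:,2]>184)&(c[:,2]<206)&(abs(c[:,1]-32)<18)&(c[:,0]<545)&(c[:,0]>480)]
for lo in range(484,545,5):
    t=p[(p[:,0]>=lo)&(p[:,0]<lo+5)]
    if len(t): print(lo,len(t),t[:,1].min().round(1),np.median(t[:,1]).round(1),t[:,1].max().round(1),np.median(t[:,2]).round(1))
print(p[:,0].min())
t=p[(p[:,0]<520)]; k=np.polyfit(t[:,0],t[:,1],1); print(k,np.degrees(np.arctan(k[0])))
for X in([493,35,190],[590.5,28.8,202]): print(proj(f,X))
```

```text
[534.69710186  70.95873488 286.42584653] [-0.58586991  0.24766357  0.01208986]
hub 779 [582.75620897  28.40259238 202.02162101] ((588.7990112304688, 27.92003059387207), 19.536365509033203)
494 37 35.0 38.6 41.3 192.4
499 46 35.0 38.1 41.3 192.8
504 46 33.6 37.6 40.9 193.2
509 46 33.6 37.3 40.0 193.5
514 43 32.5 36.6 39.8 193.4
519 37 32.4 36.5 38.9 192.2
524 40 29.0 35.3 38.7 193.1
529 129 26.6 34.6 42.3 195.6
534 47 26.8 35.6 42.0 194.9
539 39 29.7 33.8 36.5 193.1
544 8 29.8 33.8 36.3 193.2
494.8067594602651
[-0.09795894 87.12866871] -5.5947835873754155
[215.906083   146.67314221]
[211.15798344 253.06207443]
```

View pics/w2.png

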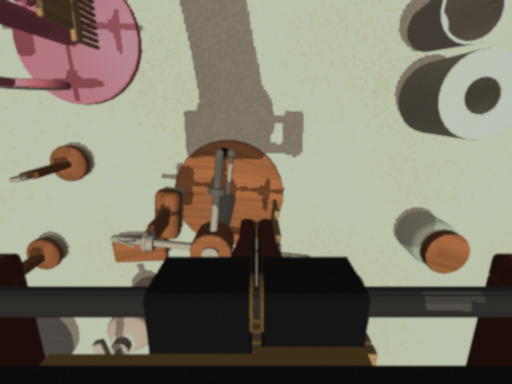

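The hook now lies at 174.4°, with its tip at about (493.5, 38.5). The brush candidate is at (70,160) in w2, so I'll look closer.

>>> drive_tool --increments '[[-1, [0.005, -0.038, 0], 0], [-1, [0.005, -0.038, 0], 0], [-1, [0.005, -0.038, 0], 0], [-1, [0.005, -0.038, 0], 0], [-1, [0, -0.038, 0], 0]]'

```text
clock: 8.23
ee_pos: [553.5, -120.2, 284.6]
ee_rot: [-0.002, -0.002, 1.0, 0.0]
ft_force: [1.8, 0.3, -0.2]
gripper_width: 0.005
grasp_force: 0.0
```

>>> drive_tool --increments '[[0.1, [0, -0.02, -0.02], 0], [0.1, [0, 0, -0.015], 0], [0.1, [0, 0, 0], 0], [0.1, [0, 0, 0], 0]]'

```text
clock: 8.57
ee_pos: [553.2, -138.2, 249.8]
ee_rot: [-0.002, -0.002, 1.0, 0.0]
ft_force: [0.9, 0.4, 0.3]
gripper_width: 0.269
grasp_force: 0.0
```

Run:
```python
from w import *
f,C=wrist('w3'); np.save('w3c.npy',C); print(f['s']['ee_pos'],f['s']['gripper_width'])
c=C.reshape(-1,3); c=c[~np.isnan(c[:,0])]
q=c[(abs(c[:,0]-540)<45)&(abs(c[:,1]+203)<40)]
for lo,hi in((22,45),(45,75),(75,100),(106,112),(112,118),(118,130)):
    k=q[(q[:,2]>lo)&(q[:,2]<hi)]
    if len(k)>8:
        print(lo,len(k),k.min(0).round(1),np.median(k,0).round(1),k.max(0).round(1))
        if lo>60:
            w,v=np.linalg.eigh(np.cov(k[:,:2].T)); print('  axis',np.degrees(np.arctan2(v[1,1],v[0,1])),np.sqrt(w))
h=q[(q[:,2]>25)&(q[:,2]<42)]; print('head',cv2.minEnclosingCircle(h[:,:2].astype(np.float32)))
u,v=proj(f,[540,-203,110]).astype(int); print(u,v)
I=cv2.imread('pics/w3.png')[max(0,v-75):v+75,max(0,u-100):u+100]; cv2.imwrite('pics/w3c.png',cv2.resize(I,None,fx=4,fy=4,interpolation=cv2.INTER_CUBIC)[:600,:800])
```

```text
[ 553.15449958 -138.17694916  249.78388413] 0.26853356640014675
22 952 [ 513.6 -231.3   22.1] [ 532.8 -199.5   30.4] [ 566.3 -178.6   44.7]
45 88 [ 534.1 -215.9   45.1] [ 535.5 -200.5   61.3] [ 541.5 -193.3   74.8]
75 94 [ 534.4 -216.6   75.7] [ 535.5 -200.2   88.3] [ 541.8 -193.3   99.7]
  axis 86.12914404377084 [1.64313189 7.28512754]
106 29 [ 536.6 -212.   107.5] [ 538.1 -206.1  109.8] [ 539.4 -198.   111.8]
  axis 97.51281217437102 [0.65477421 3.79413658]
112 11 [ 536.4 -214.   112.7] [ 537.9 -196.8  115.8] [ 539.8 -195.1  117.8]
  axis 91.86959896964338 [1.02208532 7.95516402]
118 96 [ 536.6 -215.   118.1] [ 539.1 -204.   123.7] [ 542.3 -195.8  126.6]
  axis 93.85875268611636 [1.35656149 5.60268969]
head ((539.439208984375, -205.3382110595703), 26.225526809692383)
194 168
```

View pics/w3c.png

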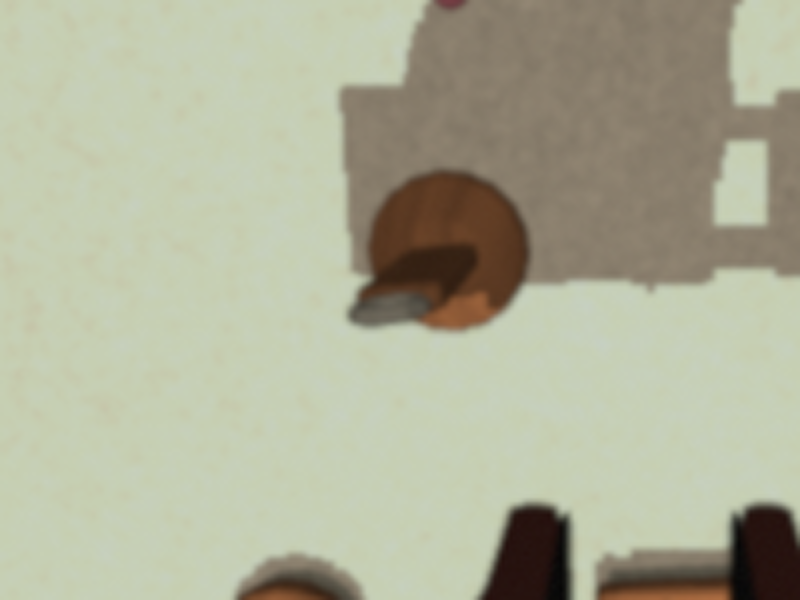

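The crop shows a steel ring end-on at about (390,308) above a flat handle on a round head, so this is the bath brush with the eye.

>>> drive_tool --increments '[[0.1, [-0.007, -0.033, 0], 0.5], [0.1, [-0.007, -0.034, 0], 0.4], [0.1, [0, 0, -0.03], 0], [0.1, [0, 0, -0.03], 0], [0.1, [0, 0, -0.03], 0]]'

```text
clock: 9.03
ee_pos: [541.6, -205.5, 162.0]
ee_rot: [0.001, -0.041, 0.999, -0.0]
ft_force: [1.1, -0.3, -0.4]
gripper_width: 0.547
grasp_force: 0.0
```

>>> drive_tool --increments '[[0.1, [0, 0, 0], 0]]'

```text
clock: 9.12
ee_pos: [538.3, -203.5, 157.3]
ee_rot: [-0.004, -0.042, 0.999, 0.001]
ft_force: [-0.9, 0.3, -1.3]
gripper_width: 0.548
grasp_force: 0.0
```

Run:
```python
from w import *
f,C=wrist('w4'); print(f['s']['ee_pos'],f['s']['ee_rot'],f['s']['gripper_width'])
c=C.reshape(-1,3); c=c[~np.isnan(c[:,0])]
q=c[(abs(c[:,0]-540)<20)&(abs(c[:,1]+205)<16)]
for lo,hi in((45,75),(75,100),(100,110),(110,118),(118,130)):
    k=q[(q[:,2]>lo)&(q[:,2]<hi)]
    if len(k)>8:
        w,v=np.linalg.eigh(np.cov(k[:,:2].T)); print(lo,len(k),k.min(0).round(1),np.median(k,0).round(1),k.max(0).round(1),np.degrees(np.arctan2(v[1,1],v[0,1])))
```

```text
[ 538.31558216 -203.47559291  157.2977093 ] [-0.00353928 -0.04185426  0.99911653  0.00136162] 0.5478369264846562
45 214 [ 534.1 -217.6   45. ] [ 535.3 -205.7   61.5] [ 538.9 -193.9   75. ] 95.24581892361583
75 257 [ 534.1 -217.7   75.1] [ 535.3 -206.3   88.5] [ 539.6 -194.    99.9] 95.85256506145268
100 246 [ 534.2 -217.2  100.1] [ 537.5 -205.6  103.4] [ 543. -194.  110.] 95.40028893357126
110 80 [ 536.4 -216.1  110. ] [ 538.4 -204.   112.6] [ 541.2 -195.6  118. ] 96.46359038011514
118 188 [ 536.5 -216.   118.2] [ 538.9 -205.8  123.6] [ 542.5 -195.6  126.8] 95.95520829056217
```

>>> drive_tool --increments '[[0.1, [0.001, -0.0023, 0], 0.15], [0.1, [0, 0, -0.03], 0], [0.1, [0, 0, -0.03], 0], [0.1, [0, 0, -0.022], 0], [0.1, [0, 0, 0], 0]]'

```text
clock: 9.58
ee_pos: [541.2, -207.3, 78.1]
ee_rot: [-0.001, -0.048, 0.999, 0.001]
ft_force: [0.0, 1.0, -0.3]
gripper_width: 0.551
grasp_force: 0.0
```

>>> drive_tool --increments '[[0.1, [-0.0015, 0.001, -0.005], 0], [-0.6, [0, 0, 0], 0], [-0.6, [0, 0, 0], 0], [-0.6, [0, 0, 0], 0], [-0.6, [0, 0, 0], 0]]' --grip_force 25

```text
clock: 10.0
ee_pos: [541.2, -207.4, 76.0]
ee_rot: [0.001, -0.047, 0.999, -0.0]
ft_force: [-0.0, 1.4, 0.3]
gripper_width: 0.288
grasp_force: 0.2
```

>>> drive_tool --increments '[[-0.6, [0, 0, 0], 0], [-0.6, [0, 0, 0], 0], [-0.6, [0, 0, 0], 0]]'

```text
clock: 10.25
ee_pos: [541.1, -207.3, 75.8]
ee_rot: [0.001, -0.047, 0.999, -0.0]
ft_force: [0.2, 1.7, 6.8]
gripper_width: 0.27
grasp_force: 25.0
```

>>> drive_tool --increments '[[-0.6, [0, 0, 0.02], 0], [-0.6, [0, 0, 0.035], -0.4], [-0.6, [0, 0, 0.035], -0.5], [-0.6, [0, 0, 0.035], -0.6], [-0.6, [0, 0, 0.035], -0.5]]'

```text
clock: 10.67
ee_pos: [539.7, -207.3, 236.3]
ee_rot: [-0.0, 0.041, 0.999, 0.0]
ft_force: [0.5, -0.3, -1.7]
gripper_width: 0.267
grasp_force: 24.9
```

>>> drive_tool --increments '[[-0.6, [-0.01, 0.02, 0.035], 0], [-0.6, [-0.01, 0.035, 0.035], 0], [-0.6, [-0.013, 0.037, 0], 0], [-0.6, [-0.013, 0.037, 0], 0], [-0.6, [-0.013, 0.037, 0], 0]]'

```text
clock: 11.08
ee_pos: [482.2, -46.2, 299.1]
ee_rot: [0.001, 0.04, 0.999, 0.0]
ft_force: [1.3, 0.5, -0.6]
gripper_width: 0.268
grasp_force: 25.0
```

>>> drive_tool --increments '[[-0.6, [-0.013, 0.037, 0], 0], [-0.6, [-0.013, 0.03, 0], 0], [-0.6, [0, 0.01, 0], 0], [-0.6, [0, 0, 0], 0]]'

```text
clock: 11.42
ee_pos: [456.5, 32.4, 298.7]
ee_rot: [0.0, 0.037, 0.999, 0.0]
ft_force: [0.7, -0.6, -0.7]
gripper_width: 0.269
grasp_force: 25.0
```

Run:
```python
from w import *
from scipy.spatial.transform import Rotation as R
f,C=wrist('w5'); s=f['s']; print({k:np.round(s[k],3) for k in('ee_pos','ee_rot','ft_force','grasp_force','gripper_width','qpos')})
c=C.reshape(-1,3); c=c[~np.isnan(c[:,0])]
w,x,y,z=s['ee_rot']; Rt=R.from_quat([x,y,z,w]).as_matrix(); print('tool y ang',np.degrees(np.arctan2(Rt[1,1],Rt[0,1])))
p=(c-s['ee_pos'])@Rt
k=(abs(p[:,1])<11.5)&(abs(p[:,0])<15)&(p[:,2]<-25)&(p[:,2]>-60); q=p[k]
print(len(q))
for a in range(-56,-24,3):
    t=q[(q[:,2]>=a)&(q[:,2]<a+3)]
    if len(t)>2: print(a,len(t),t.min(0).round(1),np.median(t,0).round(1),t.max(0).round(1))
```

```text
{'ee_pos': array([456.452,  32.416, 298.692]), 'ee_rot': array([0.   , 0.037, 0.999, 0.   ]), 'ft_force': array([ 0.688, -0.604, -0.74 ]), 'grasp_force': np.float64(24.963), 'gripper_width': np.float64(0.269), 'qpos': array([-0.409,  0.048,  0.245,  1.884, -0.013,  1.21 ,  1.336])}
tool y ang 85.72651887887349
1406
-53 27 [  0.7  -5.3 -51.1] [  1.5  -0.5 -50.3] [  3.    4.8 -50. ]
-50 261 [ -1.  -8. -50.] [  2.2  -0.5 -48.6] [  4.1   7.1 -47. ]
-47 147 [ -1.3 -10.1 -47. ] [  2.8   1.3 -45.7] [  4.2   9.1 -44.1]
-44 88 [  0.1 -10.7 -44. ] [  2.9   5.3 -42.7] [  4.2   9.7 -41.1]
-41 73 [  0.8 -10.9 -41. ] [  3.   -6.1 -39.4] [  4.1  10.  -38.1]
-38 106 [ -0.5 -10.5 -38. ] [  2.7  -3.9 -36.2] [  3.8  10.1 -35. ]
-35 189 [ -1.   -8.3 -35. ] [  2.4   0.  -33.6] [  4.    7.3 -32. ]
-32 40 [ -1.7  -9.1 -32. ] [  3.1  -0.2 -30.9] [  4.1   9.6 -29. ]
-29 403 [ -2.1 -11.3 -29. ] [  3.3   0.  -27.6] [  6.3  11.4 -26. ]
-26 72 [  0.4 -11.3 -26. ] [  5.1  -1.2 -25.5] [  5.9  11.5 -25. ]
```

View pics/w5.png

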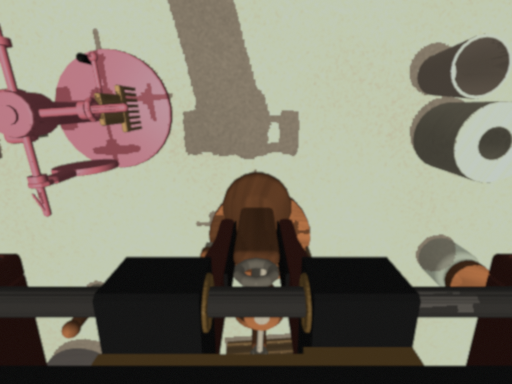

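The wrist view shows the ring upright between the fingers at about (257,270). Next I descend beside the hook so both appear at the same depth.

>>> drive_tool --increments '[[-0.6, [0, 0.035, 0], 0], [-0.6, [0, 0.035, -0.02], 0], [-0.6, [0, 0, -0.035], 0], [-0.6, [0, 0, -0.035], 0], [-0.6, [0, 0, -0.035], 0]]'

```text
clock: 11.88
ee_pos: [458.1, 97.8, 172.3]
ee_rot: [0.001, 0.041, 0.999, -0.0]
ft_force: [1.2, 0.3, -0.7]
gripper_width: 0.272
grasp_force: 25.0
```

>>> drive_tool --increments '[[-0.6, [0, 0, -0.015], -0.2], [-0.6, [0, 0, 0], 0], [-0.6, [0, 0, 0], 0]]'

```text
clock: 12.13
ee_pos: [457.5, 97.7, 158.2]
ee_rot: [-0.001, 0.05, 0.999, -0.001]
ft_force: [0.1, -0.6, -0.5]
gripper_width: 0.274
grasp_force: 25.0
```

```bash
cat > rel.py <<'E'
from w import *
from scipy.spatial.transform import Rotation as R
import sys
f,C=wrist(sys.argv[1]); s=f['s']; print({k:np.round(s[k],2) for k in('ee_pos','ft_force','grasp_force','gripper_width')})
c=C.reshape(-1,3); c=c[~np.isnan(c[:,0])]
w,x,y,z=s['ee_rot']; Rt=R.from_quat([x,y,z,w]).as_matrix(); print('tool y ang',np.degrees(np.arctan2(Rt[1,1],Rt[0,1])))
p=(c-s['ee_pos'])@Rt
q=p[(abs(p[:,1])<11.4)&(abs(p[:,0])<15)&(p[:,2]<-29.5)&(p[:,2]>-55)]
print('ring',len(q),np.percentile(q,1,0).round(1),np.percentile(q,99,0).round(1))
h=c[(c[:,2]>183)&(c[:,2]<206)&(c[:,0]>485)&(c[:,0]<530)&(abs(c[:,1]-37)<14)]
for lo in range(488,530,4):
    t=h[(h[:,0]>=lo)&(h[:,0]<lo+4)]
    if len(t)>3: print(lo,len(t),np.percentile(t[:,1],[2,50,98]).round(1),np.percentile(t[:,2],[5,50,98]).round(1))
if len(h): print('xmin',h[:,0].min(),np.polyfit(h[h[:,0]<518][:,0],h[h[:,0]<518][:,1],1))
E
python3 rel.py w6
```

```text
{'ee_pos': array([457.52,  97.71, 158.23]), 'ft_force': array([ 0.06, -0.58, -0.5 ]), 'grasp_force': np.float64(24.96), 'gripper_width': np.float64(0.27)}
tool y ang 84.30608688199632
ring 923 [ -0.5 -10.5 -50.6] [  4.    9.6 -30.8]
```

View pics/w6.png

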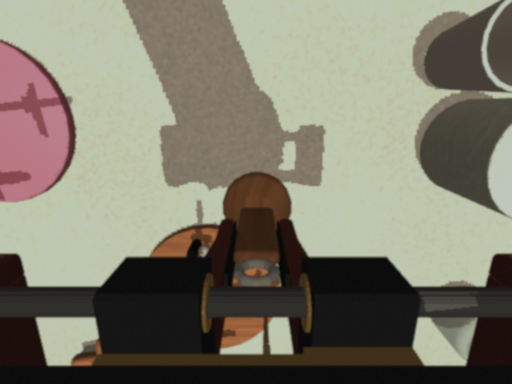

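The hook is hidden behind the gripper body near (205,255); I'll shift 45 mm forward alongside it.

>>> drive_tool --increments '[[-0.6, [0.015, 0.002, 0], 0], [-0.6, [0.015, 0.002, 0], 0], [-0.6, [0.015, 0, 0], 0], [-0.6, [0, 0, 0], 0], [-0.6, [0, 0, 0], 0]]'

```text
clock: 12.6
ee_pos: [503.3, 103.1, 159.9]
ee_rot: [0.001, 0.049, 0.999, 0.0]
ft_force: [-0.5, 0.0, -1.1]
gripper_width: 0.271
grasp_force: 25.0
```

```bash
python3 rel.py w7
```

```text
{'ee_pos': array([503.28, 103.14, 159.89]), 'ft_force': array([-0.47,  0.01, -1.15]), 'grasp_force': np.float64(24.96), 'gripper_width': np.float64(0.27)}
tool y ang 84.37820119947908
ring 923 [ -0.5 -10.5 -50.4] [  4.1   9.6 -30.9]
```

Run:
```python
from w import *
f,C=wrist('w8')
for x in range(485,540,6):
    u,v=proj(f,[x,87.13-.098*x,193.5]).round().astype(int); print(x,u,v,C[v,u].round(0), C[v,u-8].round(0),C[v,u+8].round(0))
```

```text
485 122 247 [574. -67.  -0.] [574. -77.  -1.] [569. -51.  13.]
491 124 258 [589. -68.   1.] [588. -78.  -0.] [465.  70. 246.]
497 125 269 [465.  71. 252.] [464.  69. 252.] [465.  73. 252.]
503 127 280 [465.  74. 257.] [465.  72. 257.] [465.  76. 257.]
509 128 290 [465.  76. 261.] [466.  73. 260.] [465.  78. 262.]
515 130 300 [466.  77. 263.] [467.  75. 263.] [467.  79. 263.]
521 131 310 [469.  77. 264.] [469.  75. 263.] [469.  79. 264.]
527 132 320 [472.  76. 264.] [472.  74. 263.] [472.  78. 264.]
533 134 330 [475.  76. 263.] [475.  74. 263.] [475.  78. 264.]
539 135 339 [478.  76. 263.] [477.  74. 264.] [477.  78. 264.]
```

View pics/w8.png

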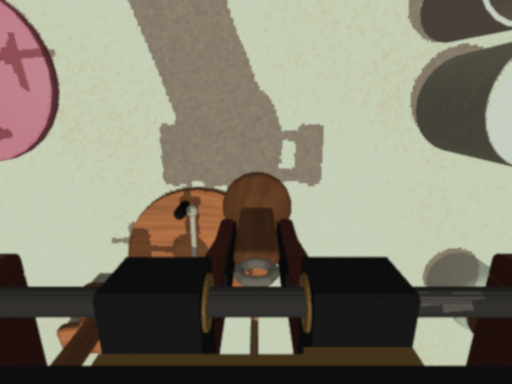

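The hook at (122,250) falls just under the gripper body's edge; I'll raise and look from (540,100,300).

>>> drive_tool --increments '[[-0.6, [0, 0.003, 0.035], 0], [-0.6, [0, 0, 0.035], 0], [-0.6, [0, 0, 0.035], 0], [-0.6, [0.02, 0, 0.035], 0], [-0.6, [0.02, 0, 0], 0]]'

```text
clock: 13.12
ee_pos: [544.2, 107.1, 306.8]
ee_rot: [0.005, 0.048, 0.999, 0.002]
ft_force: [1.4, 0.3, -0.6]
gripper_width: 0.273
grasp_force: 25.0
```

>>> drive_tool --increments '[[-0.6, [0, 0, 0], 0], [-0.6, [0, 0, 0], 0]]'

```text
clock: 13.28
ee_pos: [541.7, 106.3, 298.7]
ee_rot: [-0.0, 0.049, 0.999, 0.0]
ft_force: [0.5, 0.4, -1.9]
gripper_width: 0.274
grasp_force: 25.0
```

```bash
python3 rel.py w9
python3 - <<'E'
from h import *
f=grab('top'); c=cloud(f).reshape(-1,3); c=c[~np.isnan(c[:,0])]
h=c[(c[:,2]>183)&(c[:,2]<206)&(c[:,0]>485)&(c[:,0]<530)&(abs(c[:,1]-37)<14)]
print('top',len(h)); 
if len(h): print(np.polyval(np.polyfit(h[:,0],h[:,1],1),[495,510,525]),h[:,0].min())
f=grab('side'); c=cloud(f).reshape(-1,3); c=c[~np.isnan(c[:,0])]
h=c[(c[:,2]>183)&(c[:,2]<206)&(c[:,0]>485)&(c[:,0]<530)&(abs(c[:,1]-37)<14)]
print('side',len(h),np.polyval(np.polyfit(h[:,0],h[:,1],1),[495,510,525]),h[:,0].min())
E
```

```text
{'ee_pos': array([541.69, 106.34, 298.69]), 'ft_force': array([ 0.46,  0.45, -1.89]), 'grasp_force': np.float64(24.98), 'gripper_width': np.float64(0.27)}
tool y ang 84.41062334426843
ring 921 [ -0.6 -10.4 -50.3] [  4.    9.6 -31.2]
492 9 [36.7 38.6 40.1] [190.7 191.8 193.5]
496 34 [35.2 38.7 41.6] [190.8 192.6 193.8]
500 34 [34.6 38.6 41.1] [191.1 193.3 194.9]
504 35 [34.8 38.3 40.7] [190.8 192.9 197.4]
508 32 [34.1 38.1 40.3] [189.8 193.  198.8]
512 38 [33.1 37.3 39.9] [190.8 193.3 200.4]
516 35 [34.8 36.6 39.3] [191.3 193.5 202.1]
520 26 [33.3 36.7 39. ] [190.7 192.6 202. ]
524 33 [32.2 36.4 38.6] [189.9 192.5 194. ]
528 36 [27.5 33.1 38.4] [188.8 192.4 197. ]
xmin 494.7663800096225 [-0.08032873 78.66419193]
top 33
[41.10535398 39.3692768  37.63319962] 496.55305868328867
side 26 [36.94576792 35.26292742 33.58008692] 499.65283127853894
```

>>> drive_tool --increments '[[-0.6, [-0.027, -0.021, 0], 0], [-0.6, [-0.027, -0.021, 0], 0], [-0.6, [-0.026, -0.022, 0], 0], [-0.6, [0, 0, -0.03], 0], [-0.6, [0, 0, -0.035], 0]]'

```text
clock: 13.85
ee_pos: [461.7, 41.6, 235.1]
ee_rot: [0.003, 0.049, 0.999, 0.001]
ft_force: [0.9, 1.8, -2.2]
gripper_width: 0.27
grasp_force: 25.0
```

>>> drive_tool --increments '[[-0.6, [0, 0, -0.035], 0], [-0.6, [0, 0, -0.03], 0], [-0.6, [0, 0, -0.01], 0], [-0.6, [0, 0, 0], 0], [-0.6, [0, 0, 0], 0]]'

```text
clock: 14.27
ee_pos: [462.0, 42.6, 159.1]
ee_rot: [-0.0, 0.049, 0.999, -0.0]
ft_force: [0.0, 0.1, -1.2]
gripper_width: 0.272
grasp_force: 25.0
```

>>> drive_tool --increments '[[-0.6, [0, -0.0004, -0.0075], 0], [-0.6, [0.009, -0.0009, 0], 0], [-0.6, [0.009, -0.0009, 0], 0], [-0.6, [0, 0, 0], 0], [-0.6, [0, 0, 0], 0]]'

```text
clock: 14.68
ee_pos: [481.1, 40.3, 151.5]
ee_rot: [0.001, 0.049, 0.999, 0.0]
ft_force: [-0.5, 0.7, -0.9]
gripper_width: 0.273
grasp_force: 25.0
```

>>> drive_tool --increments '[[-0.6, [0.002, -0.0002, 0], 0], [-0.6, [0.002, -0.0002, 0], 0], [-0.6, [0.002, -0.0002, 0], 0], [-0.6, [0.002, -0.0002, 0], 0], [-0.6, [0.002, -0.0002, 0], 0]]'

```text
clock: 15.1
ee_pos: [490.2, 39.4, 151.1]
ee_rot: [0.0, 0.049, 0.999, 0.0]
ft_force: [1.1, 0.8, -0.9]
gripper_width: 0.27
grasp_force: 25.0
```

>>> drive_tool --increments '[[-0.6, [0.0015, -0.0001, 0], 0], [-0.6, [0.0015, -0.0002, 0], 0], [-0.6, [0.0015, -0.0001, 0], 0]]'

```text
clock: 15.35
ee_pos: [494.7, 39.0, 151.0]
ee_rot: [-0.0, 0.049, 0.999, -0.0]
ft_force: [-0.9, -0.7, -1.4]
gripper_width: 0.272
grasp_force: 25.0
```

>>> drive_tool --increments '[[-0.6, [0.0015, -0.0001, 0.0002], 0], [-0.6, [0.0015, -0.0002, 0.0002], 0], [-0.6, [0.0015, -0.0001, 0], 0]]'

```text
clock: 15.6
ee_pos: [499.2, 38.6, 151.5]
ee_rot: [0.0, 0.049, 0.999, 0.0]
ft_force: [-0.6, 0.2, -1.6]
gripper_width: 0.269
grasp_force: 25.0
```

>>> drive_tool --increments '[[-0.6, [0.0015, -0.0001, 0], 0], [-0.6, [0.0015, -0.0002, 0], 0], [-0.6, [0.0015, -0.0001, 0], 0], [-0.6, [0.0015, -0.0002, 0], 0]]'

```text
clock: 15.93
ee_pos: [505.2, 38.0, 151.4]
ee_rot: [-0.0, 0.049, 0.999, 0.0]
ft_force: [0.1, 0.6, -0.8]
gripper_width: 0.27
grasp_force: 25.0
```

>>> drive_tool --increments '[[-0.6, [0.0015, -0.0001, 0], 0], [-0.6, [0.0015, -0.0002, 0], 0], [-0.6, [0.0015, -0.0001, 0], 0], [-0.6, [0.0015, -0.0002, 0], 0]]'

```text
clock: 16.27
ee_pos: [510.1, 37.4, 151.2]
ee_rot: [-0.001, 0.049, 0.999, -0.0]
ft_force: [-4.7, 0.1, 1.3]
gripper_width: 0.269
grasp_force: 25.0
```

>>> drive_tool --increments '[[-0.6, [0.0015, -0.0001, 0], 0], [-0.6, [0.0015, -0.0002, 0], 0], [-0.6, [0.0015, -0.0001, 0], 0]]'

```text
clock: 16.52
ee_pos: [515.4, 36.9, 151.4]
ee_rot: [-0.0, 0.049, 0.999, -0.0]
ft_force: [-3.2, 0.5, 1.2]
gripper_width: 0.27
grasp_force: 25.0
```

>>> drive_tool --increments '[[-0.6, [0.0015, -0.0001, 0], 0], [-0.6, [0.0015, -0.0002, 0], 0], [-0.6, [0.0015, -0.0001, 0], 0]]'

```text
clock: 16.77
ee_pos: [520.4, 36.5, 151.5]
ee_rot: [0.0, 0.049, 0.999, 0.0]
ft_force: [-3.0, 0.2, 0.9]
gripper_width: 0.271
grasp_force: 25.0
```

>>> drive_tool --increments '[[-0.6, [0.0013, -0.0001, 0], 0], [-0.6, [0.0013, -0.0002, 0], 0], [-0.6, [0.0013, -0.0001, 0], 0]]'

```text
clock: 17.02
ee_pos: [525.0, 36.2, 151.7]
ee_rot: [0.001, 0.049, 0.999, 0.0]
ft_force: [1.2, 0.3, 1.4]
gripper_width: 0.269
grasp_force: 25.0
```

>>> drive_tool --increments '[[-0.6, [0.001, -0.0001, 0], 0], [-0.6, [0.001, -0.0001, 0], 0]]'

```text
clock: 17.18
ee_pos: [526.5, 36.1, 151.4]
ee_rot: [0.0, 0.049, 0.999, 0.0]
ft_force: [-0.4, 0.7, -1.3]
gripper_width: 0.267
grasp_force: 25.0
```

>>> drive_tool --increments '[[-0.6, [0.001, -0.0001, 0], 0], [-0.6, [0.001, -0.0001, 0], 0]]'

```text
clock: 17.35
ee_pos: [528.1, 35.8, 151.3]
ee_rot: [0.0, 0.049, 0.999, -0.0]
ft_force: [-0.1, -0.2, -1.3]
gripper_width: 0.268
grasp_force: 25.0
```

>>> drive_tool --increments '[[-0.6, [0.001, -0.0001, 0], 0], [-0.6, [0.001, -0.0001, 0], 0]]'

```text
clock: 17.52
ee_pos: [528.7, 35.8, 151.2]
ee_rot: [-0.001, 0.049, 0.999, 0.0]
ft_force: [-8.1, 0.3, 5.3]
gripper_width: 0.27
grasp_force: 25.0
```

>>> drive_tool --increments '[[-0.6, [0.0005, 0, 0], 0], [-0.6, [0, 0, 0], 0], [-0.6, [0, 0, 0], 0]]'

```text
clock: 17.77
ee_pos: [528.6, 35.8, 151.1]
ee_rot: [-0.002, 0.049, 0.999, 0.0]
ft_force: [-6.0, 0.4, 3.0]
gripper_width: 0.27
grasp_force: 25.0
```

>>> drive_tool --increments '[[-0.6, [0.0012, 0, 0], 0], [-0.6, [0.001, 0, 0], 0], [-0.6, [0, 0, 0], 0]]'

```text
clock: 18.02
ee_pos: [529.2, 35.6, 150.8]
ee_rot: [-0.004, 0.049, 0.999, -0.0]
ft_force: [-12.4, 0.2, 6.3]
gripper_width: 0.273
grasp_force: 25.0
```

>>> drive_tool --increments '[[-0.6, [0, 0, 0], 0], [-0.6, [-0.0012, 0, 0], 0], [-0.6, [-0.0003, 0, -0.001], 0], [-0.6, [0, 0, -0.001], 0]]'

```text
clock: 18.35
ee_pos: [529.3, 35.7, 149.2]
ee_rot: [-0.002, 0.049, 0.999, -0.0]
ft_force: [-7.4, 0.4, 3.5]
gripper_width: 0.266
grasp_force: 25.0
```

>>> drive_tool --increments '[[-0.6, [-0.001, 0, 0], 0], [-0.6, [-0.0005, 0, 0], 0], [-0.6, [0, 0, 0], 0]]' --grip_force 8

```text
clock: 18.6
ee_pos: [529.3, 35.6, 149.2]
ee_rot: [-0.0, 0.049, 0.999, -0.0]
ft_force: [-2.6, 0.3, -3.5]
gripper_width: 0.271
grasp_force: 8.0
```

>>> drive_tool --increments '[[-0.35, [0, 0, 0], 0], [-0.25, [0, 0, 0], 0], [-0.1, [0, 0, 0], 0], [-0.1, [0, 0, 0], 0], [-0.1, [0, 0, 0], 0]]'

```text
clock: 19.02
ee_pos: [530.0, 35.6, 149.6]
ee_rot: [0.0, 0.049, 0.999, 0.0]
ft_force: [-0.1, 0.2, -0.4]
gripper_width: 0.455
grasp_force: 0.0
```

>>> drive_tool --increments '[[-0.1, [0, 0, 0.01], 0], [-0.1, [0, 0, 0.015], 0], [-0.1, [0, 0, 0.02], 0], [-0.1, [0, 0, 0.025], 0], [-0.1, [0, 0, 0.025], 0]]'

```text
clock: 19.43
ee_pos: [529.4, 35.4, 246.0]
ee_rot: [-0.0, 0.049, 0.999, -0.0]
ft_force: [0.9, 0.1, -0.0]
gripper_width: 0.45
grasp_force: 0.0
```

Released; I'll move away sideways and look.

>>> drive_tool --increments '[[-0.1, [0, 0.01, 0.03], 0], [-0.1, [-0.01, 0.03, 0.01], 0], [-0.1, [0, 0.03, 0], 0], [-0.1, [0, 0.02, 0], 0], [-0.1, [0, 0, 0], 0]]'

```text
clock: 19.85
ee_pos: [519.1, 130.8, 285.5]
ee_rot: [0.0, 0.046, 0.999, 0.001]
ft_force: [-0.7, -0.1, 0.5]
gripper_width: 0.446
grasp_force: 0.0
```

Run:
```python
from w import *
f,C=wrist('w10'); print(f['s']['ee_pos'])
c=C.reshape(-1,3); c=c[~np.isnan(c[:,0])]
q=c[(abs(c[:,0]-526)<14)&(abs(c[:,1]-35)<16)]
for lo,hi in((130,170),(170,180),(184,190),(190,196),(196,210)):
    k=q[(q[:,2]>lo)&(q[:,2]<hi)]
    if len(k)>3: print(lo,len(k),k.min(0).round(1),np.median(k,0).round(1),k.max(0).round(1))
g=grab('side'); a=f['frame'][...,::-1]
u,v=proj(f,[520,36,180]).astype(int); u2,v2=proj(g,[520,36,160]).astype(int); print(u,v,u2,v2)
def crop(im,u,v,h): return cv2.resize(im[max(0,v-h):v+h,max(0,u-h):u+h],(400,400),interpolation=cv2.INTER_CUBIC)
cv2.imwrite('pics/v10.png',np.hstack([crop(a,u,v,70),crop(g['frame'][...,::-1],u2,v2,45)]))
```

```text
[519.13220914 130.7866683  285.48750343]
130 267 [521.8  25.1 130.1] [523.4  40.6 150.5] [532.2  47.6 169.6]
170 104 [522.5  33.  170. ] [525.3  43.  175.1] [532.   47.7 179.5]
184 33 [512.4  27.5 185.6] [525.9  42.3 188.5] [538.8  46.5 189.9]
190 202 [512.2  25.7 190.2] [525.2  38.1 193. ] [539.7  46.2 196. ]
196 172 [512.4  29.4 196. ] [528.4  36.2 197.5] [536.   44.1 203. ]
157 198 253 172
```

View pics/v10.png

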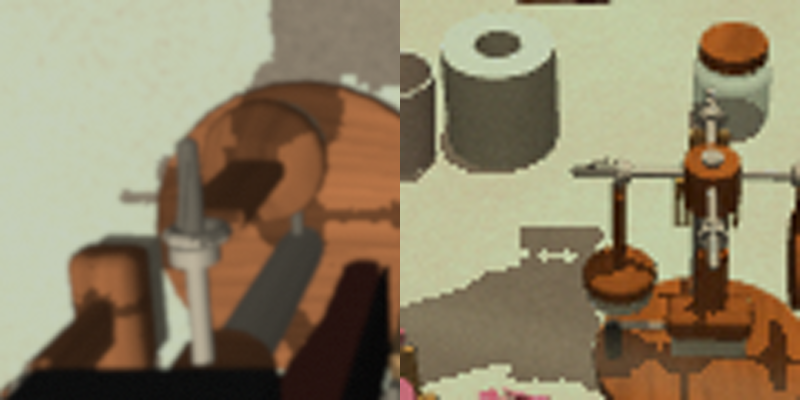

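The brush hangs upright on the hook at the collar (ring at about (195,240) in the left half). The catch is up behind it, and the hook direction is unchanged.

```bash
python3 -c "
from h import *
print(job.sign_off())"
```

```text
the job is handed in; nothing more can be done
None
```

The carousel is at its stop, and the brush hangs upright on the free hook with the catch up behind its eye. I handed the job in at about 20 s; contact forces read no higher than about 14 N, and sign-off returned no verdict.

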